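# Turn the slotted block for the next milling pass and clamp it

## Robot

A 6-joint arm with a two-finger parallel gripper is mounted at the origin on the work surface; the furniture and walls round the work are solid. World frame = base frame: x ahead of the robot, y to its left, z up, the work surface at z = 0. Lengths are in m, angles in rad, forces in N, time in s.
With the tool pointing down it reaches from about 0.25 to 0.775 m from the base axis. Payload 4 kg.
Tool frame: the origin (TCP) lies between the finger pads; the fingertips stand 14 mm ahead of it and the grasp point (between the pads) lies 5 mm behind it (nose_length is the distance from the TCP to the fingertips, in m); z points along the fingers, y is the line along which they close (so a half turn about z gives the same grasp; the last joint's range is limited). The gripper opens to 94 mm and grips with 3 to 60 N. Pads are 16 mm wide; open, the fingers measure 119 mm over their backs; the gripper's body (75 mm by 177 mm) begins 78 mm behind the grasp point.
Start: joints at [-1.357, 0.087, 1.371, -0, 1.684, -0.103], TCP at [0.171, -0.523, 0.22] pointing down, gripper open.
Joint ranges: [-3.1, 3.1], [-0.76, 2.03], [0.27, 2.55], [-1.08, 4.22], [0.17, 2.65], [-2.57, 2.57]. Speed limits (rad/s): [2.79, 2.79, 3.14, 3.14, 3.14, 3.14].

## Interface

Orientations are given as [roll, pitch, yaw] about the fixed x, y, z axes, in that order (R = Rz(yaw) Ry(pitch) Rx(roll)).
In Python, from bench import * gives the robot as it stands.
- The arm moves only by the tool move_arm, never from a script. Its argument "steps" is one flat list of numbers, 7 for each row, row after row: the turn, a rotation vector about the world's x, y, z in rad, then the shift along the world's x, y, z in m, then the opening, from 0 (shut) to 1 (fully open). A call has 1 to 12 rows; each row is the pose to reach, as a shift and turn from the pose commanded when the call began; what a row does not reach only later rows make up. A row lasts 1/10 s, in which the tool goes at most 50 mm and 8.59 degrees, less where a joint would pass 70% of its speed; a pose out of reach is approached as far as the arm can. A call with a gripper value outside its range is refused whole. The fingers move at their own pace and stop on an object; the grip force is fixed at half the most. Time passes only in rows, so rows that repeat a pose let the fingers close. It gives the time, the measured TCP pose, the force, the opening and the grip force at its end, in the units of the state.
- get_obs(): the state, without advancing time (a new reading comes with each control period).
- snapshot(name): name is "scene" or "top" or "wrist"; returns (picture, depth): 480x640x3 uint8, red, green, blue; 480x640 float32, m along the optical axis (not along the pixel's ray), 0 where there is no reading.
- camera_model(name): a dict with "fx", "fy", "cx", "cy" (pixels), "rvec" (rotation vector, rad) and "tvec" (3), from world to camera coordinates, as OpenCV has them. Camera axes: x right, y down, z forward; pixel columns grow to the right and rows downward; lengths in m; the calibration is good to about 2 mm. A picture is of the moment at which its call begins: read the wrist's pose just before it. camera_model takes no time and is no camera call; for the wrist camera it gives the pose at the moment of the call.
- close_job(): hands the job in; it is judged then, once.
Trained networks look in the newest picture that a camera, given by its name, has taken for a name from the list of things; names that differ only in an ending like _2 or _b are one class to them, and where a whole thing is asked for, a point or a joint stands for the part that bears it (a point fixed in the world has none). Each returns a list of dicts, best first, with "score" (0 to 1); they miss things now and then, are a little off and sometimes report something else, mostly with a low value. They report only what shows in the picture. A call takes as long as a camera call. They do not tell look-alikes from the thing itself.
- silhouettes(camera, target): "pixels" (480x640 bool, what is visible of it) and "uv" ([column, row] in pixels, amid what is visible of it).
- spot_point(camera, target): "uv" ([column, row] in pixels: a listed point, or the origin of a listed thing).
The state is a dict: "time": time; "joint_positions": joint angles; "qvel": joint speeds; "joint_torque": joint torques, N m; "tool_pos": TCP position; "ee_rot": TCP orientation; "wrist_force": force on the tool from outside, world axes, zero at the start; "wrist_torque": the same for the moment, N m; "width": finger opening in m; "finger_force": force on a finger pad.
Only numpy, scipy, OpenCV 4.12 (cv2) and the standard library are available. Lean on these libraries where they do the work, as an engineer would, in place of code of your own. Each camera call takes 0.05 s, during which the arm holds its last target. There are 200 camera calls.

## Task

The slot in the aluminium block has been milled; now set the block up for the next pass. Roll it a quarter turn so that its blue marked face is on top, and seat it on the green fixture's bed with the slot fitted over the brass key of the fence, flush against the fence and centred in front of the jaw. Then slide the jaw by its red knob until it bears on the block, and leave the bolt, the brass elbow and the centre punch where they lie.

Things in the scene. Friction and masses are not known exactly. Their poses are not given: they have to be found in the camera images.
- block: aluminium block, 60 mm (x) by 44 mm (y) by 44 mm (z), about 0.3 kg; origin at its centre. A slot runs along the middle of its +z face; its -y face is blue with two scribed lines. Starts on the bench, slot up, blue face to the robot's right (yaw within 0.5 rad); its plain end faces (+x, -x) can be gripped. Seated: blue face up, slot toward the fence, its x along the seat's x.
- seat (a point): centre of the correctly seated block in the green fixture, which is fixed to the bench (yaw within 0.25 rad); its y points from the jaw to the fence, x along the fence, z up. The bed (150 mm in x; y -155 to +50) is 22 mm below it, 12 mm above the bench. Steel fence: face at y = +22 mm, 110 mm long, 44 mm high. Two rails 10 mm high on the bed at x = +-30 mm, y -152 to -36.
- jaw (a joint): sliding clamp jaw of the fixture, m: 0 fully back, grows as it slides in the seat's +y toward the fence (end stop 0.058). Its face, 44 mm wide, its top 36 mm above the bed, is at seat y = -67 mm + joint value, so it bears on the seated block at 0.045. Friction about 4 N; it stays where it is left. Starts between 0 and 0.02.
- jaw_knob (a point): on the upright axis of the jaw's red knob, at the height to grip: the knob is 20 mm across, from 15 mm below to 15 mm above this point, which is 67 mm above the bench. Moves with the jaw: at seat y = -110 mm + joint value. The jaw's carriage below it, 50 mm square, has its top 38 mm lower than this point.
- bolt: hexagon bolt, 67 mm long, lying on the bench; leave alone; origin centre of its underside
- elbow: brass elbow fitting, 61 mm long, lying on the bench; leave alone; origin centre of its underside
- punch: dark steel centre punch, 112 mm long, 11 mm thick, lying on the bench; leave alone; origin centre of its underside
- slot (a point): on the block: centre of the slot's mouth, 22 mm from the block's centre along its +z; axes as the block's. The slot is 16 mm wide (y), 8 mm deep and runs the whole 60 mm along x, open at both ends.
- key (a point): middle of the front edge of the brass key on the fence, at seat y = +16 mm, at the seat's height; axes as the seat's. The key is 12 mm high, 80 mm long and stands 6 mm out from the fence toward -y. With the block on the bed, its slot slides over the key in +y with 2 mm to spare above and below.
There are look-alikes about, which are no part of the job. Leave any pink look-alike of the block alone.

How it is judged:
At the end, for the whole second after the job is handed in: The block rests on the bed, blue face up (within 4.5 degrees), slot over the key, flush to the fence (centre within 2.5 mm of the seat across it, 3 mm in height, 10 mm along the fence, parallel within 3.4 degrees), the jaw slid up to it (joint over 0.043), block at rest (x of block in the frame of seat between -0.01 and 0.01 m and y of block in the frame of seat between -0.0025 and 0.0025 m and z of block in the frame of seat between -0.003 and 0.003 m and angle between block's own y axis and vertical above 3.06 rad and angle between the x axis of block and the x axis of seat, either way round below 0.06 rad and value of joint jaw above 0.043 m and linear speed of block below 0.01 m/s); the robot touches nothing.
It fails at once if the bolt is moved more than 30 mm (distance of bolt from where it was at the start of the episode above 0.03 m).
It fails at once if the brass elbow is moved more than 30 mm (distance of elbow from where it was at the start of the episode above 0.03 m).
It fails at once if the centre punch is moved more than 30 mm (distance of punch from where it was at the start of the episode above 0.03 m).
It also fails if it takes over 64 s, if anything falls off the work surface, if the arm or the gripper's body presses on something with over 40 N, if the wrist force passes 120 N, or if a joint passes its speed limit or range.

## Working session

There is one attempt and no reset: what is moved stays moved. The work goes in short steps, Python scripts to look and compute and a tool call to move; the robot and the scene stay as the last step left them, time stands still between calls to the robot, and variables do not carry over. Pictures are saved under pics/ and viewed, at most 10 in all, crops included, and the job is handed in when it is done.

Besides the shell and the picture viewer there is one more tool, called by a JSON object that holds its "fn" and its "kwargs", one argument or row to a line. move_arm: Moves the arm, as the interface text tells. Its arguments: {"type":"object","properties":{"steps":{"type":"array"}},"required":["steps"]}

```bash
mkdir -p pics; cat > h.py <<'E'
from bench import *
import numpy as np, cv2
from scipy.spatial.transform import Rotation as R
def cam(n):
    m=camera_model(n); Rm=cv2.Rodrigues(np.array(m['rvec'],float))[0]; return m,Rm,np.array(m['tvec'],float).ravel()
def cloud(n,d,M=None):
    m,Rm,t=M or cam(n); v,u=np.mgrid[:480,:640]
    P=np.stack([(u-m['cx'])/m['fx']*d,(v-m['cy'])/m['fy']*d,d],-1)
    return (P-t)@Rm
def save(n,img): cv2.imwrite('pics/'+n,cv2.cvtColor(img,cv2.COLOR_RGB2BGR))
def ray(n,uv,z):
    m,Rm,t=cam(n); d=Rm.T@np.array([(uv[0]-m['cx'])/m['fx'],(uv[1]-m['cy'])/m['fy'],1]); c=-Rm.T@t
    return c+d*(z-c[2])/d[2]
E
python3 - <<'E'
from h import *
np.set_printoptions(precision=4,suppress=True)
for n in ['top','scene']:
    p,d=snapshot(n); save(n+'1.png',p); C=cloud(n,d)
    np.savez(n+'1.npz',p=p,d=d,C=C)
    for t in ['block','jaw','bolt','elbow','punch']:
        for s in silhouettes(n,t):
            q=C[s['pixels']&(d>0)]
            print(n,t,round(s['score'],2),np.round(s['uv']),s['pixels'].sum(),np.median(q,0) if len(q) else '')
    for t in ['seat','key','jaw_knob','slot','block']:
        for s in spot_point(n,t): print(n,'pt',t,round(s['score'],2),np.round(s['uv'],1))
print(get_obs())
E
```

```text
top block 0.88 [400. 276.] 617 [ 0.384  -0.1258  0.0414]
top block 0.64 [366. 232.] 547 [ 0.4927 -0.0584  0.0412]
top block 0.62 [437. 219.] 706 [ 0.5178 -0.2114  0.0389]
top jaw 0.73 [296. 220.] 609 [0.5117 0.1099 0.0304]
top bolt 0.68 [291. 220.] 608 [0.5107 0.1124 0.0306]
top elbow 0.5 [473. 283.] 190 [ 0.3777 -0.2915  0.011 ]
top punch 0.66 [174. 254.] 144 [0.4336 0.3905 0.0091]
top pt seat 0.86 [256.1 224.4]
top pt key 0.67 [250.  228.1]
top pt jaw_knob 0.93 [297.7 217. ]
top pt slot 0.9 [439.5 217.6]
top pt slot 0.71 [402.9 278.5]
top pt block 0.96 [370.  228.8]
top pt block 0.93 [401.3 276.5]
top pt block 0.84 [438. 221.]
scene block 0.81 [402. 282.] 282 [ 0.4975 -0.2176  0.0286]
scene block 0.65 [350. 260.] 553 [ 0.489  -0.0687  0.0344]
scene jaw 0.88 [306. 229.] 440 [0.5137 0.1038 0.0328]
scene jaw 0.73 [399. 283.] 274 [ 0.4973 -0.2177  0.0286]
scene elbow 0.56 [396. 317.] 152 [ 0.3786 -0.2958  0.0116]
scene elbow 0.47 [309. 226.] 402 [0.5131 0.1062 0.0345]
scene pt seat 0.76 [277.  221.8]
scene pt key 0.75 [275.5 219.1]
scene pt jaw_knob 0.91 [310.9 218.8]
scene pt slot 0.81 [350.  252.9]
scene pt slot 0.65 [343.1 272.7]
scene pt slot 0.51 [408.5 269.1]
scene pt block 0.94 [348.5 259.2]
scene pt block 0.68 [346.4 282.9]
scene pt block 0.62 [404.2 276.7]
{'time': 1.1, 'joint_positions': array([-1.3571,  0.0872,  1.3707, -0.    ,  1.6836, -0.1031]), 'qvel': array([ 0.0006, -0.0006,  0.0009,  0.0012, -0.    ,  0.0005]), 'joint_torque': array([ -0.0001, -34.005 , -30.2606,   0.0716,   0.0238,  -0.    ]), 'tool_pos': array([ 0.1714, -0.5227,  0.2195]), 'ee_rot': array([3.1414, 0.    , 0.3168]), 'wrist_force': array([-0.3566,  0.4928, -0.6397]), 'wrist_torque': array([ 0.0253, -0.0059, -0.0195]), 'finger_force': 0.0, 'width': 0.09347633903273088}
```

```bash
python3 - <<'E'
import cv2
a=cv2.imread('pics/top1.png')[170:320,140:500]
cv2.imwrite('pics/a.png',cv2.resize(a,None,fx=2.2,fy=2.2,interpolation=cv2.INTER_CUBIC))
b=cv2.imread('pics/scene1.png')[160:350,220:460]
cv2.imwrite('pics/b.png',cv2.resize(b,None,fx=3,fy=3,interpolation=cv2.INTER_CUBIC))
E
```

```text
(no output)
```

View pics/a.png

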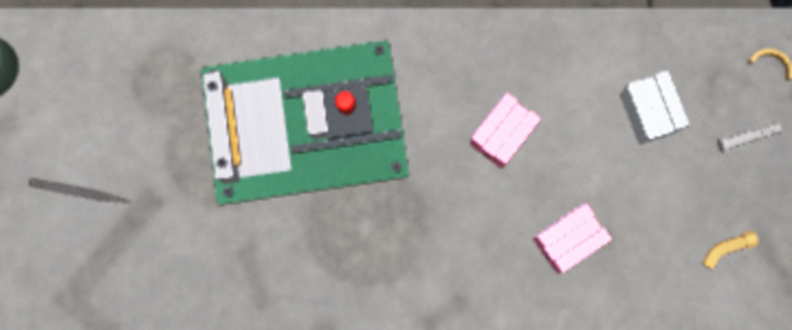

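View pics/b.png

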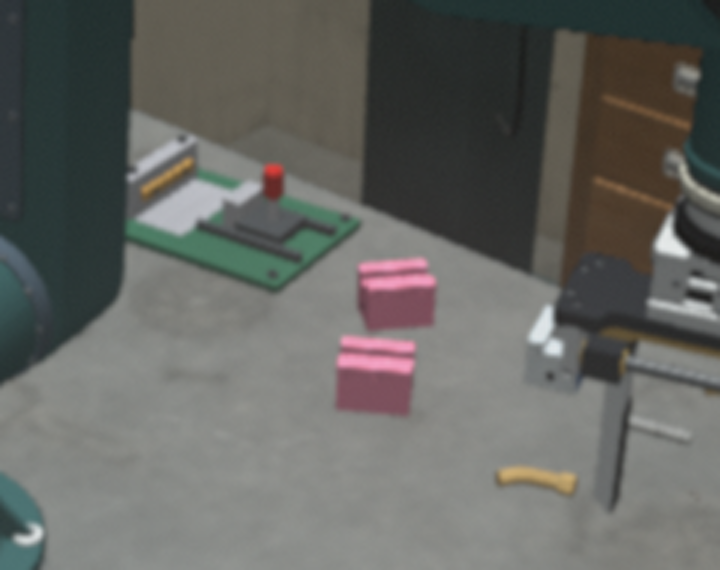

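Candidates for the block in the top picture are pink at (366,232), pink at (400,276), and silver-grey at (437,219), which is slot up. The description says aluminium and not pink, so I choose (437,219). The fixture is at the left (fence ~(240,225), red knob ~(297,217)). The yellow arc (492,197), bolt (481,232), elbow (473,283) and punch (174,254) stay put. Next I get rough poses, then a close look from the wrist camera.

```bash
python3 - <<'E'
from h import *
np.set_printoptions(precision=4,suppress=True)
z=np.load('top1.npz'); C=z['C'];d=z['d'];p=z['p'].astype(int)
m=(np.hypot(C[...,0]-.518,C[...,1]+.211)<.06)&(C[...,2]>.037)&(C[...,2]<.055)&(d>0)
print('block top',m.sum(),cv2.minAreaRect(C[m][:,:2].astype(np.float32)*1000),np.median(C[m],0))
g=(p[...,1]>p[...,0]+25)&(p[...,1]>p[...,2]+10)&(d>0)&(C[...,2]<.03)&(np.hypot(C[...,0]-.5,C[...,1]-.15)<.2)
print('green',g.sum(),cv2.minAreaRect(C[g][:,:2].astype(np.float32)*1000),np.median(C[g],0))
r=(p[...,0]>150)&(p[...,1]<80)&(p[...,2]<80)&(d>0)&(C[...,1]>0)
print('knob',r.sum(),C[r].mean(0),C[r].max(0))
b=(p[...,0]>150)&(p[...,2]<90)&(p[...,1]>100)&(d>0)&(C[...,1]>.1)
if b.sum()>5: print('key',b.sum(),cv2.minAreaRect(C[b][:,:2].astype(np.float32)*1000),np.median(C[b],0))
print(ray('top',(256.1,224.4),.034),ray('top',(250,228.1),.034),ray('top',(297.7,217),.067),ray('top',(439.5,217.6),.044))
E
```

```text
block top 396 ((520.9843139648438, -215.48272705078125), (60.43601608276367, 45.604087829589844), 19.745668411254883) [ 0.5197 -0.215   0.0429]
green 2900 ((511.3534851074219, 152.7028045654297), (153.0272216796875, 206.29217529296875), 8.631072044372559) [0.5062 0.1303 0.0115]
knob 445 [0.1981 0.4503 0.0193] [0.5381 0.5403 0.085 ]
key 160 ((924.875732421875, 556.9585571289062), (805.6573486328125, 824.7805786132812), 81.81846618652344) [ 1.2691  0.1834 -0.2498]
[0.506  0.1983 0.034 ] [0.4974 0.2121 0.034 ] [0.5163 0.1012 0.067 ] [ 0.5202 -0.2167  0.044 ]
```

{"fn": "move_arm", "kwargs": {
  "steps": [0,0,0.15,0.035,0.03,0.01,1,0,0,0.3,0.07,0.06,0.02,1,0,0,0.45,0.105,0.09,0.03,1,0,0,0.6,0.14,0.12,0.04,1,0,0,0.75,0.175,0.15,0.05,1,0,0,0.9,0.21,0.18,0.05,1,0,0,1.05,0.24,0.21,0.05,1,0,0,1.2,0.27,0.24,0.05,1,0,0,1.35,0.29,0.27,0.05,1,0,0,1.45,0.29,0.29,0.05,1,0,0,1.5,0.29,0.3,0.05,1,0,0,1.5,0.29,0.3,0.05,1]
}}

```text
time: 2.3
tool_pos: [0.4617, -0.2213, 0.2698]
ee_rot: [3.141, 0.0, 1.819]
wrist_force: [0.2, 0.1, 0.3]
width: 0.0942
finger_force: 0.0
```

```bash
python3 - <<'E'
from h import *
np.set_printoptions(precision=4,suppress=True)
M=cam('wrist'); p,d=snapshot('wrist'); save('w1.png',cv2.resize(p,(640,480))); C=cloud('wrist',d,M)
print('cam at',-M[1].T@M[2], 'axis',M[1][2], 'fx',M[0]['fx'])
m=(np.hypot(C[...,0]-.521,C[...,1]+.2155)<.06)&(C[...,2]>.037)&(C[...,2]<.055)&(d>0)
print('block top',m.sum(),m.any(0).nonzero()[0][[0,-1]],m.any(1).nonzero()[0][[0,-1]],cv2.minAreaRect(C[m][:,:2].astype(np.float32)*1000),np.median(C[m],0))
for t in ['slot','block','bolt']:
    for s in spot_point('wrist',t): print(t,s)
E
```

```text
cam at [ 0.443  -0.1486  0.4341] axis [ 0.0638 -0.2496 -0.9662] fx 388.5327972487759
block top 1662 [347 406] [192 238] ((521.6552734375, -215.13858032226562), (59.672462463378906, 45.04506301879883), 19.3482608795166) [ 0.5212 -0.2141  0.0428]
slot {'uv': [266.0, 93.8], 'score': 0.87}
slot {'uv': [398.6, 47.2], 'score': 0.75}
slot {'uv': [378.4, 217.0], 'score': 0.69}
block {'uv': [395.9, 55.3], 'score': 0.98}
block {'uv': [267.8, 96.4], 'score': 0.74}
block {'uv': [378.1, 211.9], 'score': 0.69}
bolt {'uv': [328.0, 286.2], 'score': 0.78}
```

View pics/w1.png

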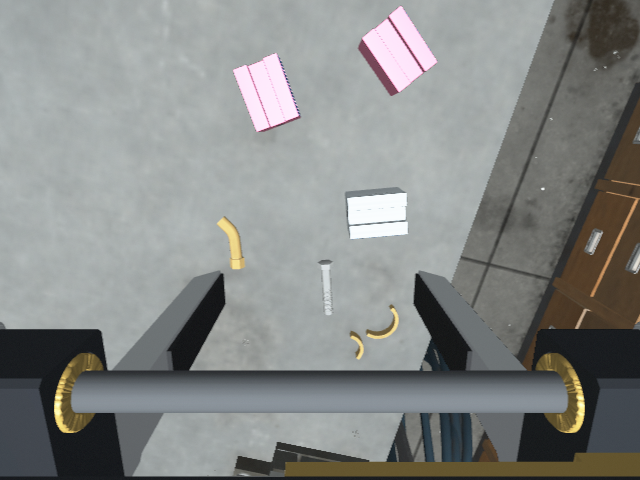

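```bash
cat >> h.py <<'E'
def go(yaw,tilt,grasp,back=0,o=None):
    """tool closing along yaw direction, tilted by tilt about that axis; prints rotvec and shift from now"""
    o=o or get_obs()
    R0=R.from_euler('xyz',o['ee_rot']); ax=np.array([np.cos(yaw),np.sin(yaw),0])
    Rt=R.from_rotvec(tilt*ax)*R.from_euler('xyz',[np.pi,0,yaw+np.pi/2])
    d=Rt.apply([0,0,1]); tcp=np.array(grasp)+(.005-back)*d
    print('rot',np.round((Rt*R0.inv()).as_rotvec(),4),'shift',np.round(tcp-o['tool_pos'],4),'tcp',np.round(tcp,4),'d',np.round(d,3))
E
python3 -c "
from h import *
go(.34,np.pi/4,[.5215,-.215,.024],.12)
go(.34,np.pi/4,[.5215,-.215,.024],0)"
```

```text
rot [0.7527 0.2264 0.0908] shift [ 0.0874 -0.0683 -0.1642] tcp [ 0.5486 -0.2917  0.1053] d [-0.236  0.667 -0.707]
rot [0.7527 0.2264 0.0908] shift [ 0.0591  0.0117 -0.249 ] tcp [ 0.5203 -0.2117  0.0205] d [-0.236  0.667 -0.707]
```

{"fn": "move_arm", "kwargs": {
  "steps": [0.094,0.028,0.011,0.011,-0.009,-0.02,1,0.188,0.057,0.023,0.022,-0.017,-0.04,1,0.282,0.085,0.034,0.033,-0.026,-0.06,1,0.376,0.113,0.045,0.044,-0.034,-0.08,1,0.47,0.142,0.057,0.055,-0.043,-0.1,1,0.565,0.17,0.068,0.066,-0.051,-0.12,1,0.659,0.198,0.079,0.077,-0.06,-0.14,1,0.753,0.226,0.091,0.087,-0.068,-0.164,1,0.753,0.226,0.091,0.087,-0.068,-0.164,1,0.753,0.226,0.091,0.087,-0.068,-0.164,1]
}}

```text
time: 3.5
tool_pos: [0.5472, -0.291, 0.1019]
ee_rot: [-3.139, -0.792, 1.908]
wrist_force: [0.5, 0.0, 1.7]
width: 0.094
finger_force: 0.0
```

```bash
python3 - <<'E'
from h import *
np.set_printoptions(precision=4,suppress=True)
print(get_obs()['joint_positions'])
go(.34,np.pi/4,[.5215,-.215,.024],0)
M=cam('wrist'); p,d=snapshot('wrist'); save('w2.png',p); C=cloud('wrist',d,M)
m=(np.hypot(C[...,0]-.521,C[...,1]+.2155)<.06)&(C[...,2]>.037)&(C[...,2]<.055)&(d>0)
print('block top',m.sum(),cv2.minAreaRect(C[m][:,:2].astype(np.float32)*1000),np.median(C[m],0))
E
```

```text
[-0.7586  0.7872  0.8447  0.4112  2.2018 -0.9729]
rot [-0.0052 -0.0039  0.0005] shift [-0.0269  0.0793 -0.0814] tcp [ 0.5203 -0.2117  0.0205] d [-0.236  0.667 -0.707]
block top 3658 ((522.3346557617188, -215.38294982910156), (59.9293212890625, 45.147300720214844), 19.389692306518555) [ 0.5232 -0.2199  0.043 ]
```

{"fn": "move_arm", "kwargs": {
  "steps": [0,0,0,-0.005,0.016,-0.016,1,0,0,0,-0.01,0.032,-0.032,1,0,0,0,-0.015,0.048,-0.048,1,0,0,0,-0.02,0.062,-0.062,1,0,0,0,-0.024,0.073,-0.073,1,0,0,0,-0.0265,0.079,-0.08,1,0,0,0,-0.0265,0.079,-0.08,1,0,0,0,-0.0265,0.079,-0.08,0.5,0,0,0,-0.0265,0.079,-0.08,0.5,0,0,0,-0.0265,0.079,-0.08,0.5,0,0,0,-0.0265,0.079,-0.08,0.5,0,0,0,-0.0265,0.079,-0.08,0.5]
}}

```text
time: 4.75
tool_pos: [0.5219, -0.212, 0.0254]
ee_rot: [3.139, -0.786, 1.913]
wrist_force: [-0.2, -1.0, 0.5]
width: 0.0597
finger_force: 30.0
```

{"fn": "move_arm", "kwargs": {
  "steps": [0,0,0,0,0,0.01,0.5,0,0,0,0,0,0.03,0.5,0,0,0,-0.01,0.01,0.06,0.5,0,0,0,-0.02,0.02,0.1,0.5,0,0,0,-0.03,0.03,0.13,0.5,0,0,0,-0.04,0.04,0.15,0.5,0,0,0,-0.04,0.04,0.15,0.5]
}}

```text
time: 5.45
tool_pos: [0.4824, -0.1717, 0.1807]
ee_rot: [3.132, -0.779, 1.92]
wrist_force: [-0.5, -0.2, -2.3]
width: 0.0597
finger_force: 30.0
```

```bash
python3 - <<'E'
from h import *
o=get_obs(); print(o['tool_pos'],o['joint_positions'],o['width'],o['finger_force'])
go(.15,-np.pi/4,[.37,.03,.12]); go(.15,-np.pi/4,[.37,.03,.023])
E
```

```text
[ 0.48235572 -0.17168888  0.18069855] [-0.69672118  0.44250667  1.2035826   0.44503237  2.15033973 -0.92285227] 0.059669212884993945 29.999164938926697
rot [-1.5202 -0.3765 -0.1568] shift [-0.1118  0.1982 -0.0642] tcp [0.3705 0.0265 0.1165] d [ 0.106 -0.699 -0.707]
rot [-1.5202 -0.3765 -0.1568] shift [-0.1118  0.1982 -0.1612] tcp [0.3705 0.0265 0.0195] d [ 0.106 -0.699 -0.707]
```

{"fn": "move_arm", "kwargs": {
  "steps": [-0.127,-0.031,-0.013,-0.009,0.016,0,0.5,-0.253,-0.063,-0.026,-0.018,0.032,0,0.5,-0.38,-0.094,-0.039,-0.028,0.05,0,0.5,-0.507,-0.126,-0.052,-0.037,0.066,0,0.5,-0.633,-0.157,-0.065,-0.047,0.083,0,0.5,-0.76,-0.188,-0.078,-0.056,0.1,0,0.5,-0.887,-0.22,-0.091,-0.066,0.116,0,0.5,-1.013,-0.251,-0.105,-0.075,0.132,0,0.5,-1.14,-0.282,-0.118,-0.084,0.15,0,0.5,-1.267,-0.314,-0.131,-0.093,0.166,-0.01,0.5,-1.394,-0.345,-0.144,-0.103,0.182,-0.02,0.5,-1.52,-0.377,-0.157,-0.112,0.198,-0.03,0.5]
}}

```text
time: 6.65
tool_pos: [0.3693, 0.0279, 0.1457]
ee_rot: [3.134, 0.781, 1.712]
wrist_force: [0.3, -0.0, -2.9]
width: 0.0598
finger_force: 30.0
```

{"fn": "move_arm", "kwargs": {
  "steps": [0,0,0,0,0,0,0.5,0,0,0,0,0,-0.02,0.5,0,0,0,0,0,-0.03,0.5,0,0,0,0,0,-0.03,0.5]
}}

```text
time: 7.05
tool_pos: [0.369, 0.0254, 0.1144]
ee_rot: [-3.139, 0.778, 1.716]
wrist_force: [-0.1, 0.1, -1.9]
width: 0.06
finger_force: 30.0
```

```bash
python3 - <<'E'
from h import *
o=get_obs(); print(o['tool_pos'],o['joint_positions'],o['width'],o['finger_force'])
go(.15,-np.pi/4,[.37,.03,.023])
M=cam('wrist'); p,d=snapshot('wrist'); save('w3.png',p)
p,d=snapshot('scene'); C=cloud('scene',d); save('s3.png',cv2.resize(p[130:400,180:480],None,fx=2,fy=2))
E
```

```text
[0.36903428 0.0254239  0.11435522] [ 0.52377717 -0.05749473  1.93445324 -0.70945976  1.60568363  0.48140778] 0.059984507798683945 29.999084919691086
rot [-0.0073 -0.0028  0.0068] shift [ 0.0015  0.0011 -0.0949] tcp [0.3705 0.0265 0.0195] d [ 0.106 -0.699 -0.707]
```

View pics/s3.png

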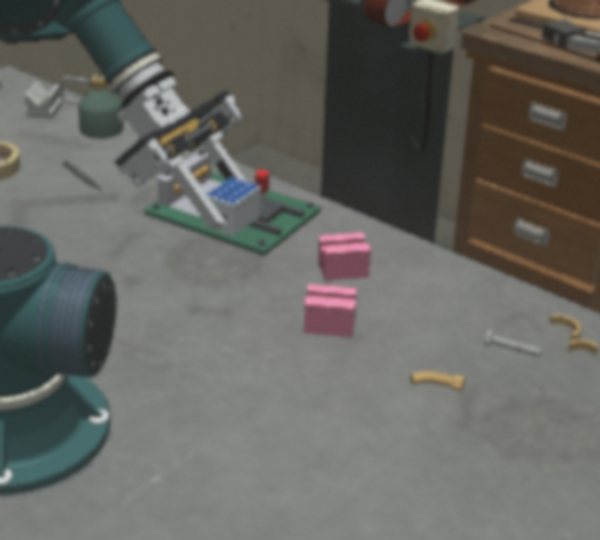

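The picture shows the block held blue face up at crop (235,195), with the fixture behind it. I lower it to the bench next.

{"fn": "move_arm", "kwargs": {
  "steps": [-0.007,-0.003,0.007,0.001,0.001,-0.02,0.5,-0.007,-0.003,0.007,0.001,0.001,-0.045,0.5,-0.007,-0.003,0.007,0.001,0.001,-0.065,0.5,-0.007,-0.003,0.007,0.001,0.001,-0.08,0.5,-0.007,-0.003,0.007,0.001,0.001,-0.086,0.5,-0.007,-0.003,0.007,0.001,0.001,-0.09,0.5,-0.007,-0.003,0.007,0.001,0.001,-0.09,0.5]
}}

```text
time: 7.85
tool_pos: [0.3713, 0.0274, 0.0259]
ee_rot: [3.136, 0.785, 1.718]
wrist_force: [1.4, 0.2, -2.1]
width: 0.0599
finger_force: 30.0
```

{"fn": "move_arm", "kwargs": {
  "steps": [0,0,0,0,0,-0.002,0.5,0,0,0,0,0,-0.003,0.5,0,0,0,0,0,-0.003,0.5]
}}

```text
time: 8.15
tool_pos: [0.371, 0.0275, 0.0228]
ee_rot: [3.136, 0.785, 1.719]
wrist_force: [0.7, 0.2, -3.5]
width: 0.06
finger_force: 30.0
```

{"fn": "move_arm", "kwargs": {
  "steps": [0,0,0,0,0,-0.001,0.5,0,0,0,0,0,-0.002,0.5,0,0,0,0,0,-0.003,0.5,0,0,0,0,0,-0.003,0.5]
}}

```text
time: 8.55
tool_pos: [0.3707, 0.0273, 0.0193]
ee_rot: [3.137, 0.785, 1.72]
wrist_force: [-0.1, 0.1, -2.8]
width: 0.0601
finger_force: 30.0
```

{"fn": "move_arm", "kwargs": {
  "steps": [0,0,0,0,0,-0.001,0.5,0,0,0,0,0,-0.0015,0.5,0,0,0,0,0,-0.0015,0.5]
}}

```text
time: 8.85
tool_pos: [0.3709, 0.0273, 0.0192]
ee_rot: [3.136, 0.787, 1.718]
wrist_force: [-3.2, 2.0, 4.7]
width: 0.0596
finger_force: 30.0
```

{"fn": "move_arm", "kwargs": {
  "steps": [0,0,0,0,0,0,0.8,0,0,0,0,0,0,1,0,0,0,0,0,0,1,0,0,0,0,0,0.001,1,0,0,0,-0.002,0.014,0.015,1,0,0,0,-0.005,0.035,0.036,1,0,0,0,-0.009,0.06,0.061,1,0,0,0,-0.012,0.08,0.095,1,0,0,0,-0.012,0.08,0.12,1,0,0,0,-0.012,0.08,0.12,1]
}}

```text
time: 9.85
tool_pos: [0.3607, 0.1091, 0.1412]
ee_rot: [3.126, 0.782, 1.713]
wrist_force: [-0.8, 0.1, -0.9]
width: 0.0938
finger_force: 0.0
```

```bash
python3 - <<'E'
from h import *
np.set_printoptions(precision=4,suppress=True)
o=get_obs(); print(o['tool_pos'],o['joint_positions'],o['width'])
for n in ['top','wrist']:
    M=cam(n); p,d=snapshot(n); C=cloud(n,d,M); save(n+'4.png',p)
    m=(np.hypot(C[...,0]-.37,C[...,1]-.025)<.06)&(C[...,2]>.037)&(C[...,2]<.05)&(d>0)
    if m.sum()>50: print(n,m.sum(),cv2.minAreaRect(C[m][:,:2].astype(np.float32)*1000),np.median(C[m],0),np.median(p[m],0))
go(.15,0,[.37,.025,.12])
E
```

```text
[0.3607 0.1091 0.1412] [ 0.6968  0.0177  1.8039 -0.6641  1.7424  0.576 ] 0.0937779011690393
top 538 ((370.1570129394531, 23.43926429748535), (60.171409606933594, 43.882694244384766), 8.639815330505371) [0.3702 0.023  0.0438] [ 71. 129. 217.]
wrist 2826 ((370.659423828125, 25.333179473876953), (60.0158576965332, 44.66914749145508), 8.923848152160645) [0.3697 0.0319 0.0429] [ 75. 142. 230.]
rot [ 0.7752  0.1218 -0.0006] shift [ 0.0112 -0.0824 -0.0227] tcp [0.37  0.025 0.115] d [ 0.  0. -1.]
```

{"fn": "move_arm", "kwargs": {
  "steps": [0.129,0.02,0,0.002,-0.013,0.02,1,0.258,0.04,0,0.003,-0.027,0.03,1,0.388,0.061,0,0.005,-0.042,0.03,1,0.517,0.081,0,0.007,-0.056,0.03,1,0.646,0.101,0,0.009,-0.07,0.03,1,0.775,0.122,0,0.011,-0.083,0.02,1,0.775,0.122,0,0.011,-0.083,0,1,0.775,0.122,0,0.011,-0.083,-0.02,1,0.775,0.122,0,0.011,-0.083,-0.02,1,0.775,0.122,0,0.011,-0.083,-0.02,1]
}}

```text
time: 10.95
tool_pos: [0.3688, 0.0243, 0.1166]
ee_rot: [-3.138, 0.0, 1.721]
wrist_force: [-0.9, 0.1, -0.6]
width: 0.0941
finger_force: 0.0
```

```bash
python3 - <<'E'
from h import *
np.set_printoptions(precision=4,suppress=True)
go(.153,0,[.3705,.0243,.027])
n='wrist';M=cam(n); p,d=snapshot(n); C=cloud(n,d,M); save(n+'5.png',p)
m=(np.hypot(C[...,0]-.37,C[...,1]-.025)<.06)&(C[...,2]>.037)&(C[...,2]<.05)&(d>0)
print(n,m.sum(),cv2.minAreaRect(C[m][:,:2].astype(np.float32)*1000))
E
```

```text
rot [ 0.0006 -0.0037  0.0029] shift [ 0.0017  0.     -0.0946] tcp [0.3705 0.0243 0.022 ] d [ 0.  0. -1.]
wrist 6158 ((370.9097595214844, 24.674673080444336), (60.16563034057617, 43.88691711425781), 8.78885555267334)
```

{"fn": "move_arm", "kwargs": {
  "steps": [0,-0.004,0.003,0.002,0,-0.03,1,0,-0.004,0.003,0.002,0,-0.06,1,0,-0.004,0.003,0.002,0,-0.085,1,0,-0.004,0.003,0.002,0,-0.094,1,0,-0.004,0.003,0.002,0,-0.094,1,0,-0.004,0.003,0.002,0,-0.094,0.5,0,-0.004,0.003,0.002,0,-0.094,0.5,0,-0.004,0.003,0.002,0,-0.094,0.5,0,-0.004,0.003,0.002,0,-0.094,0.5,0,-0.004,0.003,0.002,0,-0.094,0.5]
}}

```text
time: 12.0
tool_pos: [0.3721, 0.0243, 0.0246]
ee_rot: [3.137, 0.002, 1.725]
wrist_force: [-0.7, -0.2, 2.5]
width: 0.06
finger_force: 30.0
```

{"fn": "move_arm", "kwargs": {
  "steps": [0,0,0,0,0,0.01,0.5,0,0,0,0,0,0.04,0.5,0,0,0,0.01,0,0.08,0.5,0,0,0,0.02,0,0.12,0.5,0,0,0,0.04,0,0.15,0.5,0,0,0,0.06,0,0.17,0.5,0,0,0,0.06,0,0.17,0.5,0,0,0,0.06,0,0.17,0.5]
}}

```text
time: 12.8
tool_pos: [0.4312, 0.0244, 0.1935]
ee_rot: [3.14, 0.001, 1.725]
wrist_force: [-0.3, -0.3, -2.3]
width: 0.0602
finger_force: 30.0
```

```bash
python3 - <<'E'
from h import *
np.set_printoptions(precision=4,suppress=True)
o=get_obs(); print(o['tool_pos'],o['ee_rot'],o['width'],o['finger_force'])
for n in ['top','wrist']:
    M=cam(n); p,d=snapshot(n); C=cloud(n,d,M); np.savez(n+'6.npz',p=p,d=d,C=C); save(n+'6.png',p)
    P=p.astype(int)
    g=(P[...,1]>P[...,0]+25)&(P[...,1]>P[...,2]+10)&(d>0)&(abs(C[...,2]-.012)<.008)&(np.hypot(C[...,0]-.51,C[...,1]-.15)<.15)
    if g.sum()>99: print(n,'green',g.sum(),cv2.minAreaRect(C[g][:,:2].astype(np.float32)*1000))
    f=(abs(C[...,2]-.056)<.008)&(d>0)&(np.hypot(C[...,0]-.50,C[...,1]-.235)<.08)
    if f.sum()>20: print('fence',f.sum(),cv2.minAreaRect(C[f][:,:2].astype(np.float32)*1000),np.median(C[f],0))
    k=(P[...,0]>150)&(P[...,1]<90)&(P[...,2]<90)&(d>0)&(np.hypot(C[...,0]-.516,C[...,1]-.1)<.05)
    if k.sum(): print('knob',k.sum(),np.median(C[k],0),C[k].max(0),C[k].min(0))
E
python3 -c "
import cv2,numpy as np
cv2.imwrite('pics/c6.png',np.hstack([cv2.resize(cv2.imread('pics/wrist6.png'),(480,360)),cv2.resize(cv2.imread('pics/top6.png')[170:290,210:320],(320,360))]))"
```

```text
[0.4312 0.0244 0.1935] [3.1397 0.0011 1.7246] 0.060245001757544575 29.985997080802917
top green 1419 ((508.1764831542969, 163.8942108154297), (150.20655822753906, 179.96786499023438), 8.677511215209961)
fence 397 ((496.7663269042969, 233.8291015625), (110.19256591796875, 18.289098739624023), 8.644201278686523) [0.4956 0.2333 0.0556]
wrist green 20190 ((513.4470825195312, 132.86521911621094), (150.04029846191406, 163.86021423339844), 8.80959701538086)
knob 459 [0.5184 0.1042 0.0804] [0.5491 0.1155 0.0827] [0.5082 0.0946 0.0196]
```

View pics/c6.png

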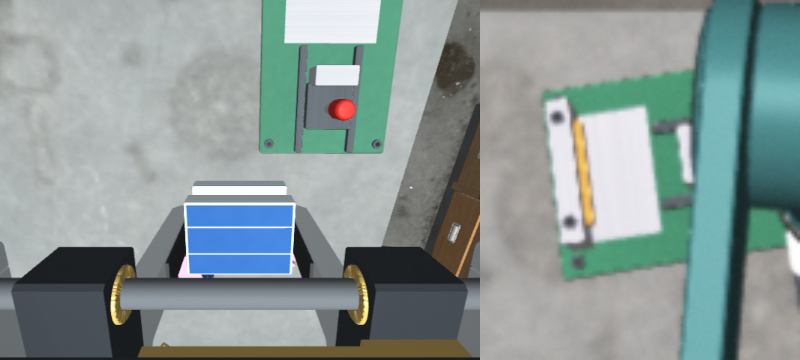

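{"fn": "move_arm", "kwargs": {
  "steps": [0,0,0,0.013,0.027,0,0.5,0,0,0,0.026,0.055,0,0.5,0,0,0,0.038,0.083,0,0.5,0,0,0,0.05,0.11,0,0.5,0,0,0,0.062,0.138,0,0.5,0,0,0,0.074,0.165,0,0.5,0,0,0,0.074,0.165,-0.03,0.5,0,0,0,0.074,0.165,-0.06,0.5,0,0,0,0.074,0.165,-0.08,0.5,0,0,0,0.074,0.165,-0.09,0.5,0,0,0,0.074,0.165,-0.09,0.5]
}}

```text
time: 14.0
tool_pos: [0.5036, 0.1887, 0.1013]
ee_rot: [-3.139, 0.002, 1.725]
wrist_force: [1.0, -0.5, -2.7]
width: 0.0595
finger_force: 30.0
```

```bash
python3 - <<'E'
from h import *
np.set_printoptions(precision=4,suppress=True)
o=get_obs(); print(o['tool_pos'],o['ee_rot'],o['width'],o['finger_force'])
a=.152;X=np.array([np.cos(a),np.sin(a),0]);Y=np.array([-np.sin(a),np.cos(a),0]);S=np.array([.503,.205,.034])
for n in ['wrist','top']:
    M=cam(n); p,d=snapshot(n); C=cloud(n,d,M); np.savez(n+'7.npz',p=p,d=d,C=C); save(n+'7.png',p)
    Q=np.stack([(C-S)@X,(C-S)@Y,C[...,2]],-1)*1000
    f=(abs(Q[...,2]-56)<5)&(d>0)&(abs(Q[...,0])<70)&(Q[...,1]>12)&(Q[...,1]<50)
    if f.sum(): q=Q[f]; print(n,'fencetop',f.sum(),np.percentile(q,[1,50,99],axis=0),cv2.minAreaRect(C[f][:,:2].astype(np.float32)*1000)) 
    P=p.astype(int); b=(P[...,2]>P[...,0]+60)&(d>0)&(Q[...,2]>60)&(abs(Q[...,0])<60)&(abs(Q[...,1]+16)<50)
    if b.sum(): print('blue',b.sum(),cv2.minAreaRect(Q[b][:,:2].astype(np.float32)),np.median(Q[b],0))
    print([ (s['uv'],s['score']) for s in spot_point(n,'key')])
E
```

```text
[0.5036 0.1887 0.1013] [-3.1394  0.0021  1.7246] 0.059506883283557695 29.986149072647095
wrist fencetop 6653 [[-53.7019  21.4361  52.1915]
 [ -0.5633  30.9183  54.9912]
 [ 52.8485  39.2863  59.8582]] ((497.8880615234375, 234.80613708496094), (110.12794494628906, 18.34891700744629), 8.6989164352417)
blue 12116 ((-1.970052719116211, -16.152883529663086), (42.51214599609375, 57.196502685546875), 89.94741821289062) [ -1.9912 -15.3055 119.9104]
[([322.0, 204.8], 0.59), ([323.2, 296.3], 0.39)]
blue 2442 ((-18.403533935546875, -15.968677520751953), (82.5919418334961, 100.26617431640625), 0.34455180168151855) [ -8.574  -13.8059 479.3586]
[]
```

View pics/wrist7.png

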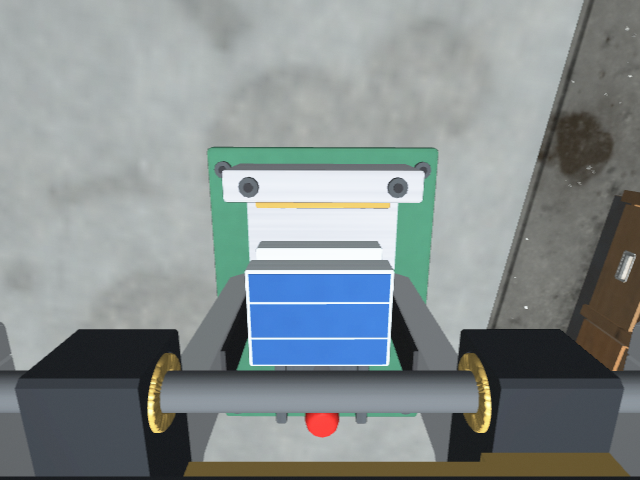

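The held block is level, blue up, aligned with and in front of the fence (front edge row 265, fence front row ~203, key row 205). I lower it onto the bed.

{"fn": "move_arm", "kwargs": {
  "steps": [0,0,0,0.0015,0,-0.02,0.5,0,0,0,0.0015,0,-0.04,0.5,0,0,0,0.0015,0,-0.053,0.5,0,0,0,0.0015,0,-0.058,0.5,0,0,0,0.0015,0,-0.06,0.5,0,0,0,0.0015,0,-0.06,0.5]
}}

```text
time: 14.8
tool_pos: [0.5079, 0.1895, 0.0461]
ee_rot: [3.136, 0.001, 1.725]
wrist_force: [-3.0, -0.2, 3.1]
width: 0.0599
finger_force: 30.0
```

{"fn": "move_arm", "kwargs": {
  "steps": [0,0,0,0,0,-0.001,0.5,0,0,0,0,0,-0.002,0.5,0,0,0,0,0,-0.002,0.5]
}}

```text
time: 15.1
tool_pos: [0.5086, 0.1898, 0.0454]
ee_rot: [3.134, 0.001, 1.725]
wrist_force: [-4.7, -1.6, 8.1]
width: 0.0599
finger_force: 30.0
```

The contact came 8 mm early: the block's back edge (seat y -38) caught the rail ends (-36). I lift it, shift 6 mm toward the fence and lower again.

{"fn": "move_arm", "kwargs": {
  "steps": [0,0,0,0,0,0.006,0.5,0,0,0,0,0,0.01,0.5,0,0,0,-0.001,0.006,0.01,0.5,0,0,0,-0.001,0.006,0.01,0.5]
}}

```text
time: 15.5
tool_pos: [0.5062, 0.1961, 0.0518]
ee_rot: [3.138, 0.001, 1.725]
wrist_force: [-0.8, -0.4, -2.2]
width: 0.06
finger_force: 30.0
```

```bash
cat > chk.py <<'E'
from h import *
np.set_printoptions(precision=4,suppress=True)
o=get_obs(); print(o['tool_pos'],o['ee_rot'],o['wrist_force'])
a=.152;X=np.array([np.cos(a),np.sin(a),0]);Y=np.array([-np.sin(a),np.cos(a),0]);S=np.array([.503,.205,.034])
for n in ['wrist','top']:
    M=cam(n); p,d=snapshot(n); C=cloud(n,d,M); save(n+'8.png',p)
    Q=np.stack([(C-S)@X,(C-S)@Y,C[...,2]],-1)*1000
    P=p.astype(int); b=(P[...,2]>P[...,0]+60)&(d>0)&(Q[...,2]>45)&(Q[...,2]<150)&(abs(Q[...,0])<60)&(abs(Q[...,1]+16)<50)
    if b.sum()>200:
        q=Q[b]; print(n,'blue',b.sum(),cv2.minAreaRect(q[:,:2].astype(np.float32)),np.median(q,0),'slopes',np.linalg.lstsq(np.c_[q[:,:2],np.ones(len(q))],q[:,2],rcond=None)[0])
    f=(abs(Q[...,2]-56)<5)&(d>0)&(abs(Q[...,0])<70)&(Q[...,1]>23)&(Q[...,1]<50)
    if f.sum()>50: print('fencetop',np.percentile(Q[f],[1,50,99],axis=0).round(1).tolist())
    k=(P[...,0]>150)&(P[...,1]<90)&(P[...,2]<90)&(d>0)&(Q[...,2]>70)&(Q[...,2]<95)&(abs(Q[...,0])<25)
    if k.sum()>10: print('knob',k.sum(),Q[k].mean(0),Q[k].min(0),Q[k].max(0))
E
python3 chk.py
```

```text
[0.5062 0.1961 0.0518] [3.138  0.0009 1.7251] [-0.8475 -0.3774 -2.1788]
wrist blue 12116 ((1.6099395751953125, -9.730205535888672), (42.66790771484375, 57.30583572387695), 89.8726806640625) [ 1.6306 -8.4612 70.4913] slopes [ 0.0014  0.0019 70.5149]
fencetop [[-53.6, 23.1, 52.1], [-0.5, 31.8, 55.0], [52.9, 39.2, 59.9]]
knob 55 [  -2.2074 -102.9179   81.186 ] [ -10.0217 -111.1818   77.024 ] [  6.1445 -94.5188  84.5218]
```

{"fn": "move_arm", "kwargs": {
  "steps": [0,0,0,-0.001,0,-0.005,0.5,0,0,0,-0.001,0,-0.01,0.5,0,0,0,-0.001,0,-0.013,0.5,0,0,0,-0.001,0,-0.014,0.5,0,0,0,-0.001,0,-0.014,0.5]
}}

```text
time: 16.1
tool_pos: [0.5051, 0.1952, 0.0376]
ee_rot: [3.139, 0.002, 1.725]
wrist_force: [-0.4, -0.5, -2.4]
width: 0.06
finger_force: 30.0
```

```bash
python3 chk.py
```

```text
[0.5051 0.1952 0.0376] [3.1386 0.0016 1.7245] [-0.4496 -0.4635 -2.362 ]
wrist blue 12135 ((0.45329856872558594, -10.014177322387695), (57.19026184082031, 41.92070770263672), 0.0037000940646976233) [ 0.4384 -9.0831 56.2412] slopes [ 0.0002  0.0006 56.2463]
fencetop [[-53.6, 23.2, 52.1], [-0.6, 31.8, 55.0], [52.7, 39.2, 59.8]]
knob 54 [  -2.1622 -102.9084   81.257 ] [ -10.6    -111.1449   76.0294] [  7.1764 -94.5487  84.6907]
```

{"fn": "move_arm", "kwargs": {
  "steps": [0,0,0,0,0.002,0,0.5,0,0,0,-0.001,0.004,0,0.5,0,0,0,-0.001,0.006,0,0.5,0,0,0,-0.001,0.008,0,0.5,0,0,0,-0.0015,0.009,0,0.5,0,0,0,-0.0015,0.009,0,0.5]
}}

```text
time: 16.8
tool_pos: [0.5041, 0.2042, 0.0381]
ee_rot: [3.137, 0.002, 1.725]
wrist_force: [0.7, -0.6, -2.1]
width: 0.0599
finger_force: 30.0
```

```bash
python3 chk.py
```

```text
[0.5041 0.2042 0.0381] [3.1373 0.0022 1.7247] [ 0.6817 -0.6485 -2.067 ]
wrist blue 12104 ((0.7974166870117188, -0.9809703826904297), (42.09926223754883, 57.18328094482422), 89.87164306640625) [ 0.7773 -0.0745 56.7926] slopes [ 0.0017  0.0008 56.7936]
fencetop [[-53.5, 23.2, 51.7], [-0.8, 32.0, 55.0], [52.8, 39.3, 59.8]]
knob 54 [  -2.2012 -102.9396   81.2143] [ -10.642  -111.2139   74.8738] [  6.1396 -94.5228  86.401 ]
```

{"fn": "move_arm", "kwargs": {
  "steps": [0,0,0,0,0.0005,-0.0005,0.5,0,0,0,0,0.001,-0.001,0.5,0,0,0,0,0.001,-0.001,0.5]
}}

```text
time: 17.2
tool_pos: [0.5042, 0.2042, 0.0372]
ee_rot: [3.138, 0.004, 1.724]
wrist_force: [0.7, -5.1, -0.3]
width: 0.0596
finger_force: 30.0
```

{"fn": "move_arm", "kwargs": {
  "steps": [0,0,0,0,0.001,-0.001,0.7,0,0,0,0,0,-0.001,0.9,0,0,0,0,0,-0.001,0.9,0,0,0,0,0,0.01,0.9,0,0,0,0,0,0.04,0.9,0,0,0,0,0,0.08,0.9,0,0,0,0.002,-0.02,0.11,0.9,0,0,0,0.006,-0.05,0.12,0.8,0,0,0,0.01,-0.08,0.12,0.7,0,0,0,0.013,-0.101,0.12,0.6,0,0,0,0.013,-0.101,0.12,0.6,0,0,0,0.013,-0.101,0.12,0.6]
}}

```text
time: 18.4
tool_pos: [0.517, 0.1046, 0.1577]
ee_rot: [3.137, 0.001, 1.724]
wrist_force: [0.5, 0.3, 0.3]
width: 0.0564
finger_force: 0.0
```

```bash
sed -i 's/150)&(abs(Q\[...,0\])<60)/75)\&(abs(Q[...,0])<60)/' chk.py; python3 chk.py; python3 -c "
from h import *
go(.152,0,[.5171,.1031,.067])"
```

```text
[0.517  0.1046 0.1577] [3.1369 0.0006 1.7238] [0.5237 0.2539 0.2745]
wrist blue 5664 ((0.9587326049804688, -0.45278358459472656), (56.952396392822266, 40.3659553527832), 0.0038772413972765207) [ 0.9221 -0.0998 55.3985] slopes [ 0.0005  0.0009 55.3879]
fencetop [[-53.9, 23.1, 53.3], [-0.4, 30.8, 55.2], [53.0, 38.7, 60.2]]
knob 323 [  -0.5616 -100.0294   79.5036] [  -9.7022 -110.8915   72.5765] [  8.9467 -92.2232  82.8353]
top blue 279 ((-0.26049041748046875, -10.198195457458496), (25.636938095092773, 57.5267448425293), 87.41062927246094) [-1.3385 -9.7807 55.6677] slopes [-0.0107 -0.0132 55.6319]
rot [ 0.0002  0.0041 -0.0027] shift [ 0.0004 -0.0022 -0.0953] tcp [0.5171 0.1031 0.062 ] d [ 0.  0. -1.]
```

View pics/wrist8.png

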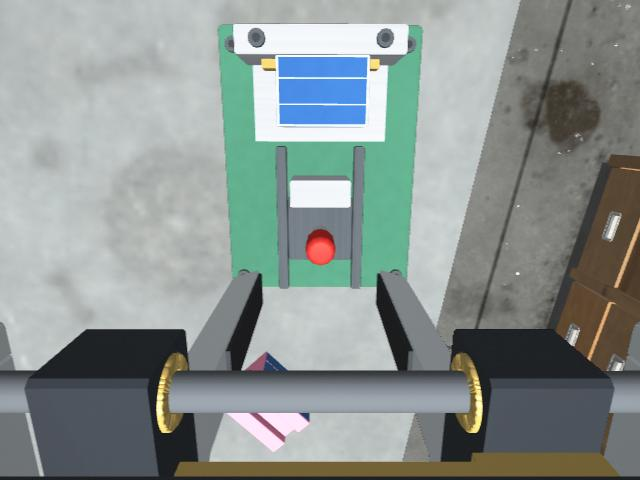

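The block is seated at rows 55–127, with the brass key showing on both sides (row 63). The red knob is at (320,247), so I go for it next.

{"fn": "move_arm", "kwargs": {
  "steps": [0,0,0,0.001,0,-0.03,0.6,0,0,0,0.001,0,-0.06,0.6,0,0,0,0.001,0,-0.085,0.6,0,0,0,0.001,0,-0.095,0.6,0,0,0,0.001,0,-0.095,0.5,0,0,0,0.001,0,-0.095,0.3,0,0,0,0.001,0,-0.095,0.15,0,0,0,0.001,0,-0.095,0.15,0,0,0,0.001,0,-0.095,0.15,0,0,0,0.001,0,-0.095,0.15,0,0,0,0.001,0,-0.095,0.15]
}}

```text
time: 19.6
tool_pos: [0.5182, 0.1043, 0.0631]
ee_rot: [3.137, 0.002, 1.724]
wrist_force: [-0.8, 0.2, 5.2]
width: 0.0192
finger_force: 30.0
```

{"fn": "move_arm", "kwargs": {
  "steps": [0,0,0,-0.0008,0.005,0,0.15,0,0,0,-0.0015,0.01,0,0.15,0,0,0,-0.0023,0.015,0,0.15,0,0,0,-0.003,0.02,0,0.15,0,0,0,-0.0038,0.025,0,0.15,0,0,0,-0.0045,0.03,0,0.15,0,0,0,-0.005,0.033,0,0.15,0,0,0,-0.005,0.033,0,0.15]
}}

```text
time: 20.4
tool_pos: [0.5133, 0.1364, 0.0631]
ee_rot: [3.137, 0.004, 1.725]
wrist_force: [-1.2, -2.6, 5.8]
width: 0.0188
finger_force: 30.0
```

{"fn": "move_arm", "kwargs": {
  "steps": [0,0,0,-0.0002,0.001,0,0.15,0,0,0,-0.0003,0.002,0,0.15,0,0,0,-0.0003,0.002,0,0.15]
}}

```text
time: 20.7
tool_pos: [0.5131, 0.1379, 0.0631]
ee_rot: [3.137, 0.005, 1.724]
wrist_force: [-2.3, -4.6, 5.7]
width: 0.0188
finger_force: 30.0
```

{"fn": "move_arm", "kwargs": {
  "steps": [0,0,0,-0.0002,0.001,0,0.15,0,0,0,-0.0003,0.002,0,0.15,0,0,0,-0.0003,0.002,0,0.15]
}}

```text
time: 21.0
tool_pos: [0.5128, 0.1399, 0.0631]
ee_rot: [3.137, 0.005, 1.724]
wrist_force: [-2.0, -3.6, 5.5]
width: 0.0193
finger_force: 30.0
```

{"fn": "move_arm", "kwargs": {
  "steps": [0,0,0,-0.0001,0.001,0,0.15,0,0,0,-0.0003,0.002,0,0.15,0,0,0,-0.0003,0.002,0,0.15]
}}

```text
time: 21.3
tool_pos: [0.5127, 0.1404, 0.0631]
ee_rot: [3.137, 0.008, 1.724]
wrist_force: [-0.7, -7.4, 6.0]
width: 0.0189
finger_force: 30.0
```

{"fn": "move_arm", "kwargs": {
  "steps": [0,0,0,-0.0002,0.001,0,0.15,0,0,0,-0.0003,0.002,0,0.15,0,0,0,-0.0003,0.002,0,0.15]
}}

```text
time: 21.6
tool_pos: [0.5127, 0.1404, 0.0631]
ee_rot: [3.137, 0.012, 1.723]
wrist_force: [-0.8, -12.8, 5.5]
width: 0.0192
finger_force: 30.0
```

{"fn": "move_arm", "kwargs": {
  "steps": [0,0,0,-0.0002,0.001,0,0.15,0,0,0,-0.0003,0.002,0,0.15,0,0,0,-0.0003,0.002,0,0.15]
}}

```text
time: 21.9
tool_pos: [0.5127, 0.1404, 0.0631]
ee_rot: [3.138, 0.016, 1.723]
wrist_force: [0.2, -16.6, 6.2]
width: 0.0191
finger_force: 30.0
```

{"fn": "move_arm", "kwargs": {
  "steps": [0,0,0,0.0004,-0.003,0,0.15,0,0,0,0.0004,-0.003,0,0.4,0,0,0,0.0004,-0.003,0,0.6,0,0,0,0.0005,-0.004,0,0.6,0,0,0,0.0005,-0.004,0.01,0.6,0,0,0,0.0005,-0.004,0.03,0.6,0,0,0,0.001,-0.01,0.06,0.6,0,0,0,0.004,-0.03,0.09,0.6,0,0,0,0.006,-0.04,0.1,0.6,0,0,0,0.006,-0.04,0.1,0.6]
}}

```text
time: 22.9
tool_pos: [0.5188, 0.1067, 0.1643]
ee_rot: [3.133, 0.002, 1.723]
wrist_force: [-0.7, 0.3, 0.3]
width: 0.0561
finger_force: 0.0
```

```bash
python3 chk.py
```

```text
[0.5188 0.1067 0.1643] [3.1332 0.0017 1.723 ] [-0.7208  0.2507  0.2613]
wrist blue 5368 ((0.9721870422363281, -0.282440185546875), (40.89690399169922, 56.74872589111328), 89.98591613769531) [ 0.9064 -0.2004 55.3977] slopes [-0.0006  0.0007 55.4075]
fencetop [[-53.9, 23.1, 53.1], [-1.0, 30.8, 55.2], [53.1, 39.2, 60.1]]
knob 309 [ -0.6309 -64.2666  79.4723] [ -9.7292 -74.6523  75.219 ] [  9.2216 -55.7669  82.8637]
top blue 329 ((-0.42200279235839844, -7.9300537109375), (30.031301498413086, 57.827239990234375), 86.12063598632812) [-1.3102 -7.7507 55.9464] slopes [-0.011  -0.0243 55.7474]
```

View pics/wrist8.png

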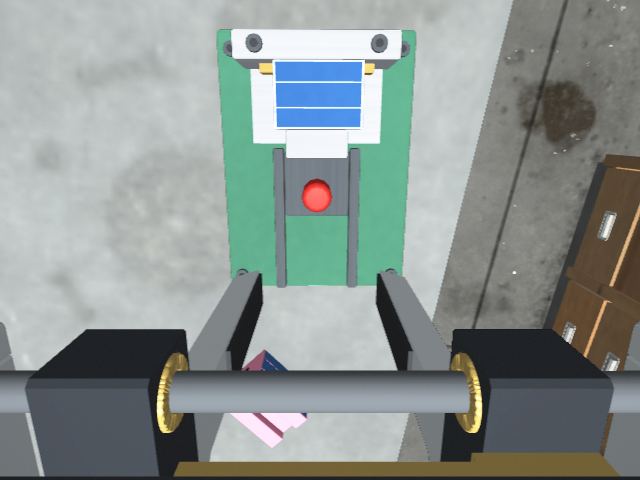

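The jaw (rows 130–157) bears on the block, which is flush against the fence with the key on both sides (row 68) and parallel. The knob moved from y ≈ -102 to -65, so the joint is at about 0.045. The gripper is clear, so I hand in.

```bash
python3 -c "
from bench import *
print(close_job())"
```

```text
the job is handed in; nothing more can be done
None
```

The job is handed in (no verdict was returned): by the last camera check the block is seated blue face up over the key, flush to the fence and about 1 mm off centre, with the jaw bearing on it at about 0.045 and the gripper clear; the bolt, elbow and punch were not touched.

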